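# Set the filter and hold the photometer shutter open at the mark

### The job

Get the filter photometer ready for a lamp reading: first slide the orange filter selector all the way to its orange end stop, with the shutter still shut, then pull the spring-return shutter slide out by its black paddle until its red pointer is level with the middle of the green marker. The slide springs shut if it is let go, so keep hold of it there: finish while still holding it steady at the marker, with nothing else propping it. Leave the green marker, the vial and the other loose things where they are.

Things in the scene. Friction and masses are not known exactly. Their poses are not given: they have to be found in the camera images.
- photometer: White and pale-blue bench filter photometer, fixed to the bench, 310 x 300 mm. Its x axis points from its front edge (towards the robot at yaw 0) to its back, y to its left, z up. Origin on the bench surface, 130 mm behind its front edge, half-way across. Low white deck in front, top 55 mm above the bench, 190 mm deep (x -130 to 60 mm); behind it a pale-blue housing, top 103 mm above the bench (x 60 to 180 mm). All offsets below are in this frame.
- selector (a joint): Filter selector slide: 0 at its grey stop, 0.085 m against its orange end stop; grows towards the photometer's -y (its right). Starts at 0 to 0.035. Stays where it is left; about 2 N of friction.
- selector_grip (a point): Centre of the orange selector grip (14 mm along x, 24 mm along y, 34 mm high), 20 mm up from its foot, 79.5 mm above the bench; the grip's top is 93.5 mm above the bench. It slides along y at x = -70 mm, from y = +4 mm (joint 0) to y = -81 mm (joint 0.085), on a black track 4 mm high, 16 mm wide; the end stops, 12 mm high, 30 mm along x and 10 mm along y, lie just past either end.
- shutter (a joint): Spring-return shutter slide: 0 shut, grows as it is pulled out towards the photometer's -x (out of the housing, to the front), 0.085 m at the most. Springs back by itself: about 6 N when shut, 0.11 N more for each mm pulled.
- shutter_grip (a point): Centre of the gripping part of the black upright paddle on the shutter slide, 91 mm above the bench (36 mm above the deck); shut at x = 0, y = 75 mm. The paddle is 12 mm thick along x, 36 mm wide along y, its top 109 mm and its foot 59 mm above the bench. A steel rod 14 mm wide, top 12 mm above the deck, runs from it back into the housing, whose front face is 60 mm behind the paddle's middle when shut; the finger behind the paddle must stay above the rod.
- pointer (a point): Tip of the red pointer, a bar 6 mm wide at the paddle's foot that sticks out to the photometer's +y; tip 63 mm above the bench, at the same x as the paddle's middle and 47 mm to its +y side. Moves with the slide.
- mark (a point): Middle of the small green marker block (16 mm along x, 16 mm along y, 14 mm high; top 72.5 mm above the bench) on an aluminium rail on the deck at y = 134 mm, somewhere 30 to 65 mm in front (photometer's -x) of the shut pointer. It can be pushed along its rail (about 3 N); leave it alone. The pointer is level with it when both have the same x in the photometer's frame.
- vial: Small capped sample vial, 22 mm across, 45 mm high, standing on the deck between selector and housing; origin under its foot. Leave alone.
- cuvettes: White open cuvette tray 55 x 85 x 20 mm on top of the housing; origin under its middle. Leave alone.
- reagent: Amber reagent bottle, 84 mm across, 190 mm high, on the bench to the left; origin under its foot. Leave alone.
- beaker: Glass beaker, 72 mm across, 95 mm high, on the bench to the right; origin under its foot. Leave alone.
- mouse: Black computer mouse 105 x 60 x 32 mm on the right; origin under its middle. Leave alone.
- washbottle: White plastic bottle with a red cap, 68 mm across, 150 mm high, on the right; origin under its foot. Leave alone.

How it is judged (in metres and radians):
On the way, in this order (a step that is already met when the one before it is completed fails the run):
1. the filter selector is against its orange end stop, the shutter still shut (value of joint selector above 0.081 m and value of joint shutter below 0.008 m), for 0.2 s.
2. the shutter slide is pulled out and held with its red pointer level with the green marker (x of pointer in the frame of mark between -0.006 and 0.006 m and contact force between shutter and the fingers above 3 N), for 0.3 s.
At the end, for the whole second after the job is handed in: The filter selector is within 4 mm of its orange end stop; the red pointer is within 6 mm of the green marker's middle, measured along the slide (inside the marker's width), still (under 10 mm/s), and the gripper's fingers are holding the slide there (contact over 3 N) with no bystander touching it (all of step 2 and value of joint selector above 0.081 m and velocity of joint shutter between -0.01 and 0.01 m/s and contact force between shutter and vial below 0.2 N and contact force between shutter and cuvettes below 0.2 N and contact force between shutter and reagent below 0.2 N and contact force between shutter and beaker below 0.2 N and contact force between shutter and mouse below 0.2 N and contact force between shutter and washbottle below 0.2 N); the arm keeps its last pose, push and grip.
It fails at once if the shutter is pulled more than 8 mm while the selector is not at its end stop (value of joint shutter above 0.008 m and not (value of joint selector above 0.081 m)).
It fails at once if the green marker is shifted by more than 4 mm (distance of mark from where it was at the start of the episode above 0.004 m).
It fails at once if a bystander is shifted by more than 25 mm (distance of any of vial, cuvettes, reagent, beaker, mouse, washbottle from where it was at the start of the episode above 0.025 m).
It also fails if it takes over 50 s, if anything falls off the work surface, if the arm or the gripper's body presses on something with over 40 N, if the wrist force passes 120 N, or if a joint passes its speed limit or range.

### The arm

A 6-joint arm with a two-finger parallel gripper is mounted at the origin on the work surface. World frame = base frame: x ahead of the robot, y to its left, z up, the work surface at z = 0. Lengths are in mm, angles in rad, forces in N, time in s.
With the tool pointing down it reaches from about 325 to 750 mm from the base axis. Payload 7.6 kg.
Tool frame: the origin (TCP) lies at the very end of the fingers, on their centre line; the grasp point (between the pads) lies 19 mm behind it (hold_point_z is the distance from the TCP to the grasp point, in mm); z points along the fingers, y is the line along which they close (so a half turn about z gives the same grasp; the last joint's range is limited). The gripper opens to 85 mm and grips with 20 to 120 N. Pads are 22 mm wide; open, the fingers measure 114 mm over their backs; the gripper's body (76 mm by 85 mm) begins 54 mm behind the grasp point. The pads swing forward as they close: fully open they stand 13 mm farther back than shut.
Start: joints at [-1.325, 0.052, 1.401, -0, 1.689, -0.07], TCP at [163.078, -499.05, 231.323] pointing down, gripper open.
Joint ranges: [-2.9, 2.9], [-0.91, 2.17], [0.12, 2.37], [-1.06, 4.2], [0.26, 2.73], [-2.93, 2.93]. Speed limits (rad/s): [2.57, 2.57, 3.01, 3.14, 3.14, 3.14].

### API

Orientations are given as a rotation vector (axis times angle).
In Python, from bench import get_state, grab_frame, camera_params, close_job, hold_point_z gives the robot as it stands. The module is installed in compiled form; this text tells all that it offers.
- The arm moves only by the tool jog_arm, never from a script. Its argument "steps" is a list that holds one entry, the list of rows, each a list of 5 numbers: the gripper command: -1 is shut, 1 is fully open, values between are in proportion, then the shift along the tool's x, y, z in cm, then the turn about the tool's z in rad. A call has 1 to 10 rows; each row is the pose to reach, as a shift and turn from the pose commanded when the call began, along the tool's axes at that moment; what a row does not reach only later rows make up. A row lasts 1/10 s, in which the tool goes at most 50 mm and 8.59 degrees, less where a joint would pass 70% of its speed; a pose out of reach is approached as far as the arm can. A call with a gripper value outside its range is refused whole. The fingers move at their own pace and stop on an object; "squeeze" is the grip in N (left out, the last holds). Time passes only in rows, so rows that repeat a pose let the fingers close. It gives the time, the measured TCP pose, the force, the opening and the grip force at its end, in the units of the state.
- get_state(): the state, without advancing time (a new reading comes with each control period).
- grab_frame(name): name is "side" or "top"; returns the picture (400x640x3 uint8, red, green, blue); there is no depth.
- camera_params(name): a dict with "intrinsics" (3x3 intrinsics, pixels), "distortion" ([k1, k2, p1, p2, k3] as OpenCV has them; the pictures are not rectified), "world_to_cam" (4x4, takes a point from world to camera coordinates). Camera axes: x right, y up, looking along -z (the intrinsics and any distortion apply to the point x, -y, -z); pixel columns grow to the right and rows downward; lengths in mm; the calibration is good to about 2 mm. A picture is of the moment at which its call begins. camera_params takes no time and is no camera call.
- close_job(): hands the job in; it is judged then, once.
The state is a dict: "time_s": time; "q": joint angles; "dq": joint speeds; "tau": joint torques, N m; "eef_pos": TCP position; "tool_rot": TCP orientation; "wrist_force": force on the tool from outside, world axes, zero at the start; "torque": the same for the moment, N m; "opening": opening from 0.0 (shut) to 1.0 (fully open); "gripper_force": force on a finger pad.
Only numpy, scipy, OpenCV 4.12 (cv2) and the standard library are available. Lean on these libraries where they do the work, as an engineer would, in place of code of your own. Each camera call takes 0.05 s, during which the arm holds its last target. There are 200 camera calls.

## Working session

There is one attempt and no reset: what is moved stays moved. The work goes in short steps, Python scripts to look and compute and a tool call to move; the robot and the scene stay as the last step left them, time stands still between calls to the robot, and variables do not carry over. Pictures are saved under pics/ and viewed, at most 10 in all, crops included, and the job is handed in when it is done.

Besides the shell and the picture viewer there is one more tool, called after ">>>" by a JSON object that holds its "op" and its "data". jog_arm: Moves the arm, as the interface text tells. Its arguments: {"type":"object","properties":{"steps":{"type":"array","items":{"type":"array","items":{"type":"array","items":{"type":"number"}}}},"squeeze":{"type":"number"}},"required":["steps"]}

```bash
mkdir -p pics; python3 - <<'E'
from bench import *
import cv2,numpy as np
for n in("side","top"):
    f=grab_frame(n);np.save(f"pics/{n}0.npy",f);cv2.imwrite(f"pics/{n}0.png",f[:,:,::-1]);p=camera_params(n);print(n,p)
print(get_state(),hold_point_z)
E
```

```text
side {'intrinsics': array([[461.70485833,   0.        , 318.02573173],
       [  0.        , 461.70485833, 197.84352366],
       [  0.        ,   0.        ,   1.        ]]), 'distortion': array([0.03979339, 0.        , 0.        , 0.        , 0.        ]), 'world_to_cam': array([[-8.26130263e-01, -5.63215483e-01,  1.72368179e-02,
         4.28047330e+02],
       [ 3.82614913e-01, -5.38241680e-01,  7.50933900e-01,
        -3.36003671e+02],
       [-4.13660026e-01,  6.26964284e-01,  6.60152384e-01,
        -1.12029568e+03],
       [ 0.00000000e+00,  0.00000000e+00,  0.00000000e+00,
         1.00000000e+00]])}
top {'intrinsics': array([[511.32545412,   0.        , 316.40275657],
       [  0.        , 511.32545412, 186.16591347],
       [  0.        ,   0.        ,   1.        ]]), 'distortion': array([-0.09464387,  0.        ,  0.        ,  0.        ,  0.        ]), 'world_to_cam': array([[-1.52919266e-02, -9.99882018e-01, -1.45140929e-03,
        -8.41066967e+01],
       [ 9.83629326e-01, -1.53039974e-02,  1.79552601e-01,
        -5.93292173e+02],
       [-1.79553629e-01,  1.31805646e-03,  9.83747303e-01,
        -1.90329764e+03],
       [ 0.00000000e+00,  0.00000000e+00,  0.00000000e+00,
         1.00000000e+00]])}
{'time_s': 0.1, 'q': array([-1.32527196e+00,  5.27618404e-02,  1.40160579e+00,  1.89442708e-05,
        1.68859394e+00, -7.02897390e-02]), 'dq': array([-1.36603611e-03, -7.51364009e-04, -6.29394778e-04, -2.90627600e-04,
       -4.70231157e-05, -6.14738472e-04]), 'tau': array([ 9.90876069e-04, -3.82582712e+01, -3.60985601e+01, -5.44153727e-05,
        4.81455209e-03, -6.33383436e-06]), 'eef_pos': array([ 163.02833146, -498.77128091,  230.57168065]), 'tool_rot': array([-3.10115786e+00, -4.93809340e-01,  1.58651946e-04]), 'wrist_force': array([0.00677485, 0.3696326 , 0.39127738]), 'torque': array([ 0.05902117, -0.00689165, -0.0371711 ]), 'gripper_force': 0.0, 'opening': 0.9992301314250046} 18.700000000000003
```

View pics/top0.png

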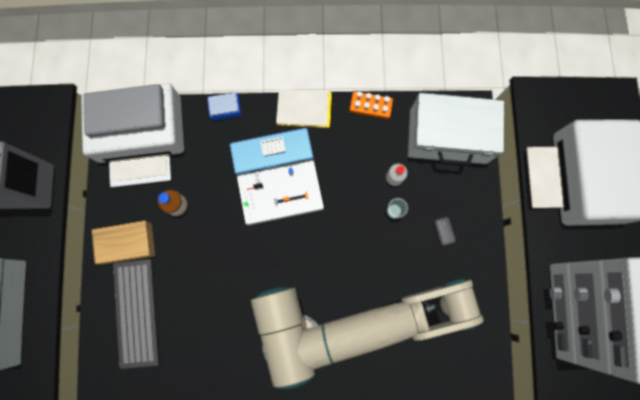

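View pics/side0.png

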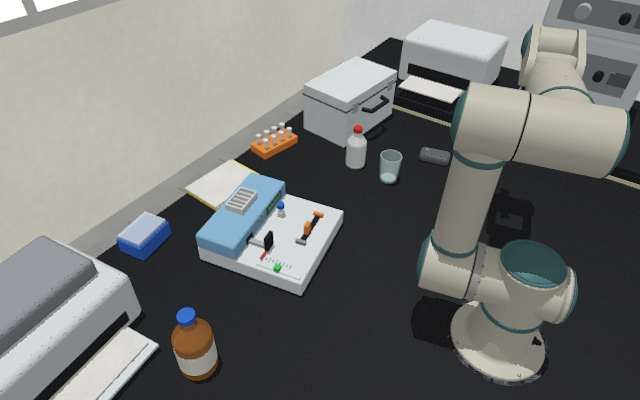

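```bash
python3 - <<'E'
import cv2,numpy as np
t=np.load("pics/top0.npy")[120:230,220:330,::-1]; s=np.load("pics/side0.npy")[165:300,185:355,::-1]
cv2.imwrite("pics/tc.png",cv2.resize(t,None,fx=5,fy=5,interpolation=cv2.INTER_NEAREST))
cv2.imwrite("pics/sc.png",cv2.resize(s,None,fx=4,fy=4,interpolation=cv2.INTER_NEAREST))
E
```

```text
(no output)
```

View pics/tc.png

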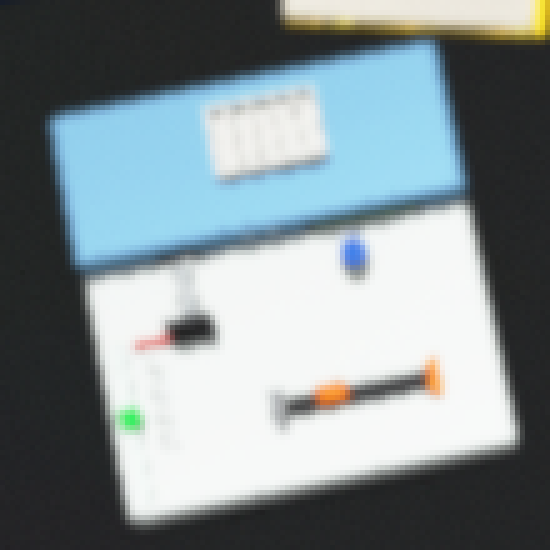

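View pics/sc.png

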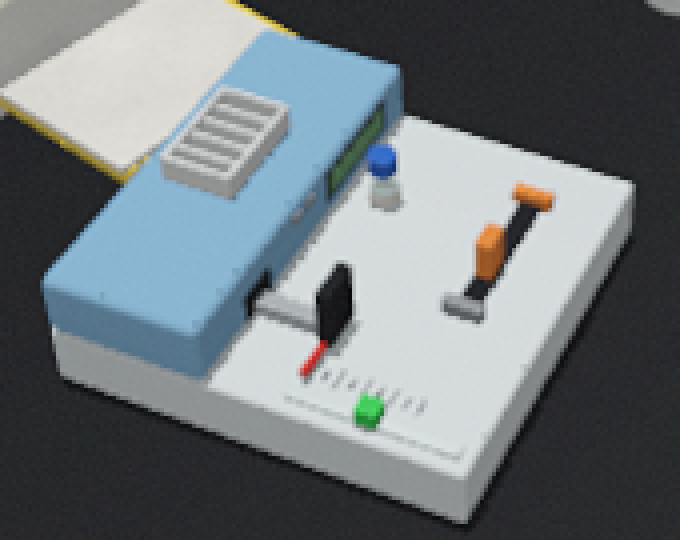

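```bash
cat >h.py <<'E'
import cv2,numpy as np
from bench import camera_params
C={n:camera_params(n) for n in("side","top")}
F=np.diag([1.,-1,-1])
def proj(n,P):
    W=C[n]["world_to_cam"]; c=(np.atleast_2d(P)@W[:3,:3].T+W[:3,3])@F
    return cv2.projectPoints(c,np.zeros(3),np.zeros(3),C[n]["intrinsics"],C[n]["distortion"])[0][:,0]
def ray(n,uv):
    W=C[n]["world_to_cam"];R=W[:3,:3]
    u=cv2.undistortPoints(np.array([[uv]],float),C[n]["intrinsics"],C[n]["distortion"])[0,0]
    return -R.T@W[:3,3], R.T@(F@np.array([u[0],u[1],1]))
def onz(n,uv,z):
    o,d=ray(n,uv);return o+d*(z-o[2])/d[2]
def tri(a,b):
    A=np.zeros((3,3));v=np.zeros(3)
    for n,uv in(("side",a),("top",b)):
        o,d=ray(n,uv);d/=np.linalg.norm(d);M=np.eye(3)-np.outer(d,d);A+=M;v+=M@o
    return np.linalg.solve(A,v)
def toW(p,L):
    x,y,a=p;L=np.atleast_2d(L);c,s=np.cos(a),np.sin(a)
    return np.c_[x+c*L[:,0]-s*L[:,1],y+s*L[:,0]+c*L[:,1],L[:,2]]
def toL(p,P):
    x,y,a=p;c,s=np.cos(a),np.sin(a);d=np.asarray(P)-[x,y,0];return np.array([c*d[0]+s*d[1],-s*d[0]+c*d[1],d[2]])
def blob(img,col,roi):
    r0,r1,c0,c1=roi;h=cv2.cvtColor(img[r0:r1,c0:c1],cv2.COLOR_RGB2HSV).astype(int);H,S,V=h[...,0],h[...,1],h[...,2]
    m={"green":(H>45)&(H<75)&(S>110),"red":((H<5)|(H>172))&(S>90),"orange":(H>5)&(H<20)&(S>130),"black":V<70}[col]
    n,l,st,ce=cv2.connectedComponentsWithStats(m.astype(np.uint8))
    return [(ce[i]+[c0,r0],st[i]) for i in range(1,n) if st[i,4]>2]
E
python3 - <<'E'
from h import *
from scipy.optimize import least_squares
t=lambda X,Y:((X+.5)/5-.5+220,(Y+.5)/5-.5+120); s=lambda X,Y:((X+.5)/4-.5+185,(Y+.5)/4-.5+165)
K=[("top",t(130,522),(-130,150,55)),("top",t(519,440),(-130,-150,55)),("top",t(50,116),(180,150,103)),("top",t(437,40),(180,-150,103)),("top",t(78,268),(60,150,103)),("top",t(465,192),(60,-150,103)),
("side",s(634,184),(-130,-150,55)),("side",s(45,283),(180,150,103)),("side",s(400,66),(60,-150,103)),("side",s(466,474),(-130,150,55)),("side",s(262,32),(180,-150,103))]
f=lambda p:np.concatenate([proj(n,toW(p,L))[0]-uv for n,uv,L in K])
r=least_squares(f,[700,-50,.15],x_scale=[100,100,.2],loss="soft_l1");p=r.x;print(p);print(f(p).reshape(-1,2).round(1));np.save("p.npy",p)
for n,roi in(("top",(170,215,240,315)),("side",(210,280,250,330))):
    im=np.load(f"pics/{n}0.npy")
    for c,z in(("green",68),("red",63),("orange",79),("black",91)):
        for ce,st in blob(im,c,roi): print(n,c,ce.round(1),st,toL(p,onz(n,ce,z)).round(1))
    for nm,L in(("ptr",(0,122,63)),("padtop",(0,75,109)),("endstop",(-70,-98,61)),):print(n,nm,proj(n,toW(p,L))[0].round(1))
E
```

```text
[6.06635020e+02 5.39281201e+01 1.94960422e-01]
[[ 0.2  0.1]
 [-0.   0.1]
 [-0.5  0.4]
 [-0.6 -0.4]
 [-0.4  0.2]
 [ 0.3 -0.9]
 [ 0.5 -0.5]
 [-2.  -0.6]
 [ 0.9 -0.2]
 [ 0.2  1.3]
 [ 0.3 -1.9]]
top green [245.6 203.5] [ 4 32  4  4 11] [-54.6 134.7  68. ]
top orange [305.9 195.3] [65 23  3  5 10] [-73.4 -94.6  79. ]
top orange [286.  198.7] [43 27  7  4 21] [-70.4 -19.   79. ]
top black [257.8 185.6] [15 14  7  4 20] [-1.7 74.7 91. ]
top black [240.5 209.3] [ 0 32  3 13 23] [-76.5 155.1  91. ]
top black [310.2 213.4] [64 42 11  3 20] [-145.6  -95.9   91. ]
top ptr [246.4 189.1]
top padtop [257.1 184.4]
top endstop [306.7 195. ]
side green [276.8 267.5] [24 54  7  8 44] [-54.5 135.6  68. ]
side red [263.1 254.2] [10 40  7  9 21] [  1.4 106.   63. ]
side orange [318.  214.2] [64  1  9  7 36] [-77.  -79.5  79. ]
side orange [307.  228.1] [54 12  7 14 81] [-71.4 -15.5  79. ]
side black [267.2 211.6] [17  0  2  4  5] [ 53.3 -18.7  91. ]
side black [314.3 221.2] [61  6  9 14 51] [-83.6 -37.3  91. ]
side black [268.3 240.8] [ 14  21   9  21 126] [-2.1 80.1 91. ]
side black [251.  234.8] [ 0 23  3  5 12] [50.1 79.6 91. ]
side black [304.4 236.8] [51 25  8  5 25] [-83.3  28.1  91. ]
side black [323. 268.] [ 61  36  19  34 338] [-170.   107.1   91. ]
side black [251.6 278.7] [ 0 68  5  2  7] [-24.1 208.6  91. ]
side ptr [260.7 258.6]
side padtop [268.1 234.5]
side endstop [318.2 214. ]
```

```bash
cat >>h.py <<'E'
from scipy.spatial.transform import Rotation as Ro
from bench import get_state
def plan(L):
    "tool-frame shift in cm and turn to bring the TCP to local point L, tool y along the photometer's x"
    p=np.load("p.npy");s=get_state();R=Ro.from_rotvec(s["tool_rot"]).as_matrix();T=toW(p,L)[0]
    yaw=np.arctan2(R[1,1],R[0,1]);d=(p[2]-yaw+np.pi/2)%np.pi-np.pi/2
    print("now",s["eef_pos"].round(1),toL(p,s["eef_pos"]).round(1),"to",T.round(1),"shift cm",(R.T@(T-s["eef_pos"])/10).round(2),"turn",round(-d,3),"q",s["q"].round(2),"tilt",R[2].round(3))
E
python3 -c "
from h import *
plan((-70,-18,140));plan((0,75,160))"
```

```text
now [ 163.  -498.8  230.6] [-542.3 -456.3  230.6] to [541.4  22.7 140. ] shift cm [ 52.17 -37.8    9.11] turn -1.45 q [-1.33  0.05  1.4   0.    1.69 -0.07] tilt [ 0.    -0.001 -1.   ]
now [ 163.  -498.8  230.6] [-542.3 -456.3  230.6] to [592.1 127.5 160. ] shift cm [ 60.24 -46.19   7.13] turn -1.45 q [-1.33  0.05  1.4   0.    1.69 -0.07] tilt [ 0.    -0.001 -1.   ]
```

>>> {"op": "jog_arm", "data": {"steps": [[[0.3,5,-3.8,0,-0.15],[0.3,10,-7.5,0,-0.29],[0.3,15,-11,0,-0.43],[0.3,20,-15,0,-0.57],[0.3,25,-18.5,0,-0.71],[0.3,30,-22,0,-0.85],[0.3,35,-26,0,-0.99],[0.3,40,-29.5,0,-1.13],[0.3,45,-33,0,-1.27],[0.3,50,-36.5,0,-1.41]]], "squeeze": 50}}

```text
time_s: 1.1
eef_pos: [454.9, -90.6, 231.1]
tool_rot: [2.036, 2.393, -0.0]
wrist_force: [1.3, -1.1, 0.5]
opening: 0.653
gripper_force: 0.0
```

```bash
python3 -c "
from h import *
plan((-70,-18,140))"
```

```text
now [454.9 -90.6 231.1] [-176.8 -112.4  231.1] to [541.4  22.7 140. ] shift cm [ 9.8  10.36  9.11] turn -0.034 q [-0.28 -0.12  1.57 -0.    1.69 -0.44] tilt [-0. -0. -1.]
```

>>> {"op": "jog_arm", "data": {"steps": [[[0.3,0,0,0,0],[0.3,0,0,0,0],[0.3,0,0,0,0]]]}}

```text
time_s: 1.4
eef_pos: [453.8, -93.3, 231.0]
tool_rot: [-2.045, -2.385, 0.001]
wrist_force: [-0.9, 0.5, 1.2]
opening: 0.648
gripper_force: 0.0
```

```bash
python3 -c "
from h import *
plan((-70,-18,140))"
```

```text
now [453.8 -93.3 231. ] [-178.5 -114.9  231. ] to [541.4  22.7 140. ] shift cm [10.13 10.44  9.1 ] turn -0.042 q [-0.28 -0.12  1.57 -0.    1.69 -0.44] tilt [-0.    -0.001 -1.   ]
```

>>> {"op": "jog_arm", "data": {"steps": [[[0.3,4,4,2,-0.04],[0.3,8,8,4,-0.04],[0.3,10.1,10.4,7,-0.04],[0.3,10.1,10.4,9.1,-0.04],[0.3,10.1,10.4,9.1,-0.04],[0.3,10.1,10.4,9.1,-0.04]]]}}

```text
time_s: 2.0
eef_pos: [541.0, 21.7, 140.8]
tool_rot: [-1.997, -2.425, 0.001]
wrist_force: [0.5, -1.2, -0.0]
opening: 0.653
gripper_force: 0.0
```

```bash
python3 - <<'E'
from h import *
from bench import grab_frame
plan((-70,-18,73))
s=grab_frame("side");t=grab_frame("top");np.save("pics/s1.npy",s);np.save("pics/t1.npy",t)
a=cv2.resize(s[140:280,200:370,::-1],None,fx=3.5,fy=3.5,interpolation=cv2.INTER_CUBIC)
cv2.imwrite("pics/c1.png",a)
E
```

```text
now [541.   21.7 140.8] [-70.6 -18.9 140.8] to [541.4  22.7  73. ] shift cm [0.1  0.07 6.78] turn -0.002 q [-0.03  0.15  1.48 -0.    1.51 -0.22] tilt [-0.    -0.001 -1.   ]
```

View pics/c1.png

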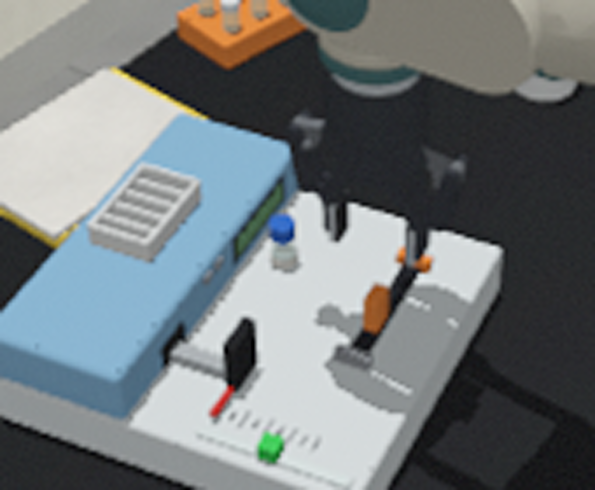

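>>> {"op": "jog_arm", "data": {"steps": [[[0.3,0.1,0.1,3,0],[0.3,0.1,0.1,6,0],[0.3,0.1,0.1,6.8,0],[0.3,0.1,0.1,6.8,0],[-1,0.1,0.1,6.8,0],[-1,0.1,0.1,6.8,0],[-1,0.1,0.1,6.8,0],[-1,0.1,0.1,6.8,0],[-1,0.1,0.1,6.8,0],[-1,0.1,0.1,6.8,0]]]}}

```text
time_s: 3.1
eef_pos: [542.3, 24.2, 74.2]
tool_rot: [1.994, 2.426, -0.0]
wrist_force: [-6.0, -1.7, 8.3]
opening: 0.152
gripper_force: 49.5
```

```bash
python3 -c "
from h import *
plan((-70,-81,73))"
```

```text
now [542.3  24.2  74.2] [-68.9 -16.7  74.2] to [553.7 -39.1  73. ] shift cm [-6.43 -0.11  0.12] turn -0.0 q [-0.02  0.21  1.55 -0.    1.38 -0.22] tilt [-0.001  0.    -1.   ]
```

>>> {"op": "jog_arm", "data": {"steps": [[[-1,-1.5,-0.1,0,0],[-1,-3,-0.1,0,0],[-1,-4.5,-0.1,0,0],[-1,-5.5,-0.1,0,0],[-1,-6.1,-0.1,0,0],[-1,-6.4,-0.1,0,0],[-1,-6.6,-0.1,0,0],[-1,-6.6,-0.1,0,0],[-1,-6.6,-0.1,0,0]]]}}

```text
time_s: 4.0
eef_pos: [553.9, -36.3, 74.2]
tool_rot: [-1.988, -2.425, -0.009]
wrist_force: [-7.8, 19.3, 12.6]
opening: 0.151
gripper_force: 50.2
```

```bash
python3 -c "
from h import *
plan((-70,-81,73))"
```

```text
now [553.9 -36.3  74.2] [-69.2 -78.3  74.2] to [553.7 -39.1  73. ] shift cm [-0.28 -0.08  0.11] turn 0.002 q [-0.14  0.24  1.51  0.01  1.39 -0.33] tilt [ 0.008  0.001 -1.   ]
```

>>> {"op": "jog_arm", "data": {"steps": [[[-1,0,0,0,0],[-1,0,0,0,0],[0.2,0.3,0,0,0],[0.2,0.3,0,0,0],[0.2,0.3,0,0,0],[0.3,0.3,0,-4,0],[0.3,0.3,0,-8,0],[0.3,0.3,0,-9,0]]]}}

```text
time_s: 4.8
eef_pos: [555.4, -38.5, 167.7]
tool_rot: [1.991, 2.421, 0.006]
wrist_force: [0.3, -0.2, 0.9]
opening: 0.647
gripper_force: 0.0
```

```bash
python3 - <<'E'
from h import *
from bench import grab_frame
plan((0,75,165))
p=np.load("p.npy")
s=grab_frame("side");t=grab_frame("top");np.save("pics/s2.npy",s);np.save("pics/t2.npy",t)
for ce,st in blob(s,"orange",(205,240,290,340)):print(ce,st,toL(p,onz("side",ce,79)))
cv2.imwrite("pics/c2.png",cv2.resize(s[140:280,200:370,::-1],None,fx=3.5,fy=3.5,interpolation=cv2.INTER_CUBIC))
for y in(4,-17,-78,-81): print(y,proj("side",toW(p,[(-70,y,79.5),(-70,y,93.5)])).round(1).tolist())
E
```

```text
now [555.4 -38.5 167.7] [-68.1 -80.8 167.7] to [592.1 127.5 165. ] shift cm [15.58  6.8   0.27] turn -0.001 q [-0.14  0.16  1.41 -0.    1.56 -0.33] tilt [-0.003  0.008 -1.   ]
[316.47058824 214.63529412] [23  3 10 14 85] [-73.82648936 -75.91720938  79.        ]
4 [[303.6, 232.5], [303.6, 228.8]]
-17 [[306.8, 227.5], [306.8, 223.9]]
-78 [[315.5, 213.7], [315.6, 210.1]]
-81 [[315.9, 213.0], [316.0, 209.4]]
```

View pics/c2.png

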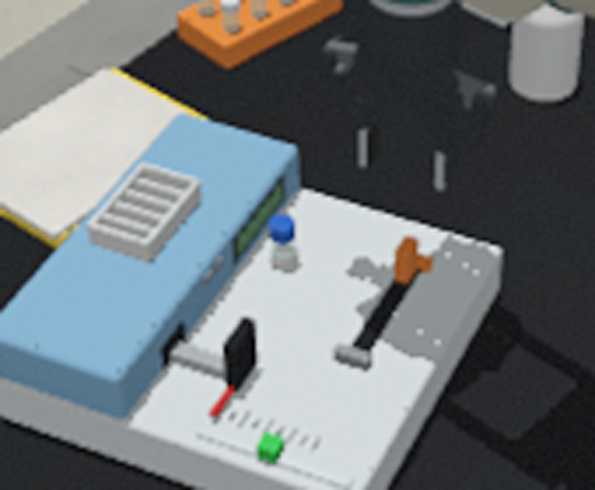

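>>> {"op": "jog_arm", "data": {"steps": [[[0,4,2,0,0],[0,8,4,0,0],[0,12,6,0,0],[0,15,6.9,0,0],[0,15.6,6.9,0,0],[0,15.6,6.9,0,0],[0,15.6,6.9,0,0]]]}}

```text
time_s: 5.6
eef_pos: [590.5, 127.5, 161.2]
tool_rot: [-1.995, -2.426, 0.003]
wrist_force: [1.0, -0.5, -0.3]
opening: 0.503
gripper_force: 0.0
```

```bash
python3 - <<'E'
from h import *
from bench import grab_frame
plan((1,75,73))
s=grab_frame("side")
cv2.imwrite("pics/c3.png",cv2.resize(s[140:280,200:370,::-1],None,fx=3.5,fy=3.5,interpolation=cv2.INTER_CUBIC))
E
```

```text
now [590.5 127.5 161.2] [ -1.6  75.3 161.2] to [593.1 127.7  73. ] shift cm [-0.03  0.27  8.82] turn -0.001 q [ 0.15  0.31  1.26 -0.    1.58 -0.04] tilt [-0.001 -0.002 -1.   ]
```

View pics/c3.png

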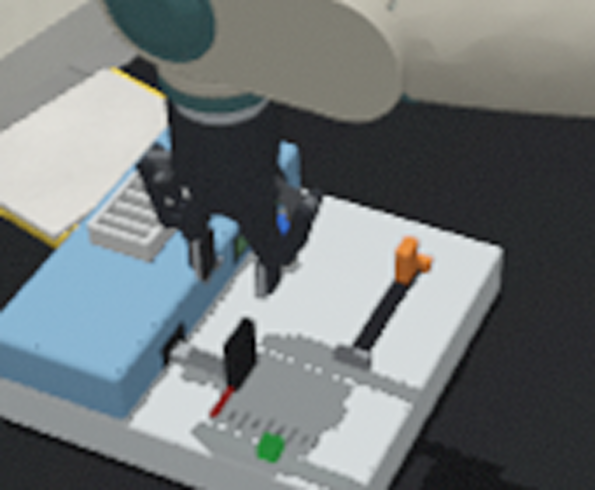

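>>> {"op": "jog_arm", "data": {"steps": [[[0,0,0.2,4,0],[0,0,0.2,7.5,0],[0,0,0.2,8.7,0],[0,0,0.2,8.7,0],[-1,0,0.2,8.7,0],[-1,0,0.2,8.7,0],[-1,0,0.2,8.7,0],[-1,0,0.2,8.7,0],[-1,0,0.2,8.7,0]]], "squeeze": 60}}

```text
time_s: 6.55
eef_pos: [593.3, 129.0, 78.0]
tool_rot: [1.994, 2.425, 0.002]
wrist_force: [-5.8, -3.0, 6.0]
opening: 0.129
gripper_force: 59.4
```

```bash
python3 - <<'E'
from h import *
plan((-54,75,73)); print(get_state()["gripper_force"],get_state()["wrist_force"])
E
```

```text
now [593.3 129.   78. ] [ 1.5 76.2 78. ] to [539.1 117.   73. ] shift cm [-0.12 -5.55  0.49] turn -0.0 q [ 0.15  0.38  1.34 -0.    1.43 -0.04] tilt [-0.001  0.002 -1.   ]
59.440346360206604 [-5.77540324 -3.03265997  5.9725525 ]
```

>>> {"op": "jog_arm", "data": {"steps": [[[-1,0,-1,0,0],[-1,0,-2,0,0],[-1,0,-3,0,0],[-1,0,-4,0,0],[-1,0,-4.7,0,0],[-1,0,-5.2,0,0],[-1,0,-5.2,0,0],[-1,0,-5.2,0,0]]]}}

```text
time_s: 7.35
eef_pos: [544.6, 119.6, 78.1]
tool_rot: [1.991, 2.422, 0.01]
wrist_force: [10.2, 2.1, -2.2]
opening: 0.128
gripper_force: 59.0
```

```bash
python3 - <<'E'
from h import *
from bench import grab_frame
p=np.load("p.npy");plan((-54,75,73)); print(get_state()["gripper_force"],get_state()["wrist_force"])
s=grab_frame("side");t=grab_frame("top")
np.save("pics/s4.npy",s)
for n,im,roi in(("side",s,(230,290,250,310)),("top",t,(180,215,235,275))):
  for c,z in(("green",67),("red",63)):
    for ce,st in blob(im,c,roi): print(n,c,ce.round(1),st,toL(p,onz(n,ce,z)).round(1))
a=s[210:290,240:340,::-1];b=t[165:225,230:305,::-1]
cv2.imwrite("pics/c4.png",np.hstack([cv2.resize(a,(400,320),interpolation=2),cv2.resize(b,(400,320),interpolation=2)]))
E
```

```text
now [544.6 119.6  78.1] [-48.1  76.4  78.1] to [539.1 117.   73. ] shift cm [-0.14 -0.59  0.5 ] turn -0.0 q [ 0.15  0.24  1.51  0.    1.39 -0.04] tilt [-0.     0.009 -1.   ]
59.03046369552612 [10.23503598  2.14614617 -2.17886252]
side green [277.  267.4] [24 34  7  8 45] [-54.2 134.4  67. ]
side red [280.2 259.4] [27 26  7  8 22] [-47.9 103.8  63. ]
top green [245.8 203.4] [ 9 22  4  4 12] [-54.4 134.3  67. ]
```

View pics/c4.png

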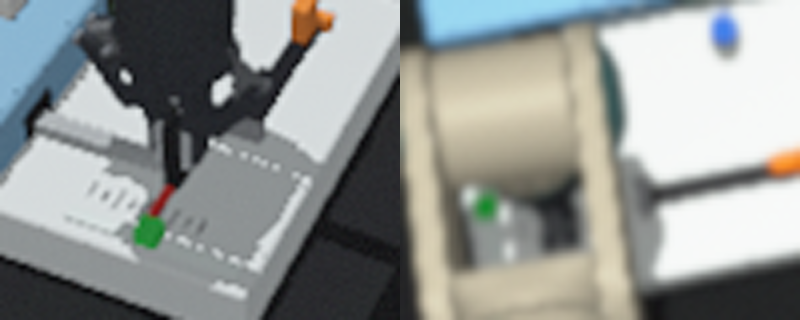

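>>> {"op": "jog_arm", "data": {"steps": [[[-1,0,-0.3,0,0],[-1,0,-0.6,0,0],[-1,0,-0.6,0,0],[-1,0,-0.6,0,0],[-1,0,-0.6,0,0],[-1,0,-0.6,0,0],[-1,0,-0.6,0,0],[-1,0,-0.6,0,0]]]}}

```text
time_s: 8.25
eef_pos: [539.0, 118.4, 78.0]
tool_rot: [1.991, 2.422, 0.011]
wrist_force: [11.0, 2.3, -1.5]
opening: 0.131
gripper_force: 59.1
```

```bash
python3 - <<'E'
from h import *
from bench import grab_frame
p=np.load("p.npy");plan((-54,75,73)); print(get_state()["gripper_force"],get_state()["wrist_force"])
s=grab_frame("side")
for im,nm in((np.load("pics/side0.npy"),"start"),(s,"now")):
  for c,z in(("green",67),("red",63),("orange",79)):
    for ce,st in blob(im,c,(200,290,250,330)): print(nm,c,ce.round(1),st,toL(p,onz("side",ce,z)).round(1))
cv2.imwrite("pics/c5.png",cv2.resize(s[210:290,240:340,::-1],(800,640)[:1]+(600,),interpolation=2))
E
```

```text
now [539.  118.4  78. ] [-53.9  76.4  78. ] to [539.1 117.   73. ] shift cm [-0.14 -0.01  0.5 ] turn -0.0 q [ 0.15  0.22  1.52  0.    1.38 -0.05] tilt [-0.     0.009 -1.   ]
59.05632197856903 [10.98025981  2.27232772 -1.53920704]
start green [276.8 267.5] [24 64  7  8 44] [-54.1 134.8  67. ]
start red [263.1 254.2] [10 50  7  9 21] [  1.4 106.   63. ]
start orange [318.  214.2] [64 11  9  7 36] [-77.  -79.5  79. ]
start orange [307.  228.1] [54 22  7 14 81] [-71.4 -15.5  79. ]
now green [276.9 267.5] [24 64  7  8 44] [-54.3 134.8  67. ]
now red [282.4 259.7] [30 56  6  8 19] [-53.6 102.4  63. ]
now orange [316.5 214.5] [63  8 10 14 85] [-73.7 -76.5  79. ]
```

View pics/c5.png

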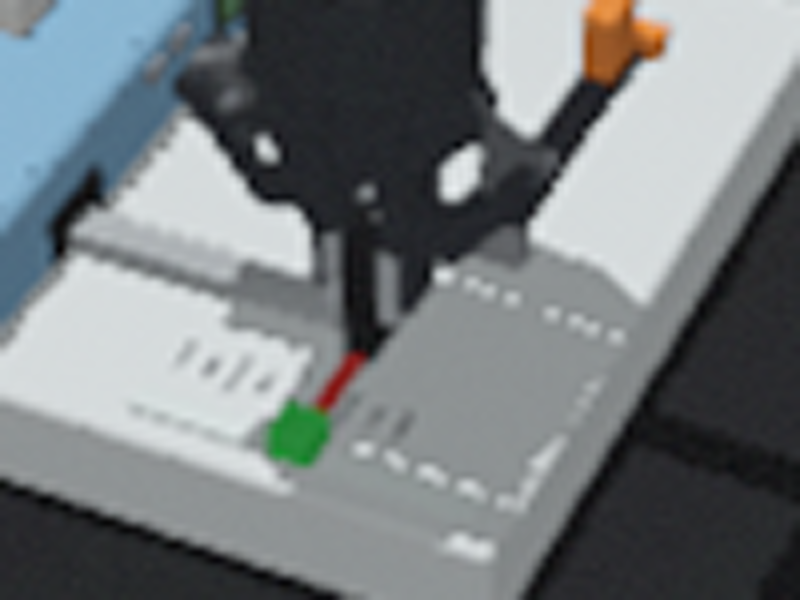

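```bash
python3 -c "
from bench import close_job;print(close_job())"
```

```text
the job is handed in; nothing more can be done
None
```

I handed the job in: the filter selector is against its orange end stop, and the gripper is still holding the shutter with the pointer within about 2 mm of the green marker's middle by camera; the verdict was not shown.

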